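Tighten a gate-hinge bolt with a breakaway wrench

ROBOT

A 6-joint arm with a two-finger parallel gripper is mounted at the origin on the work surface. World frame = base frame: x ahead of the robot, y to its left, z up, the work surface at z = 0. Lengths are in m, angles in rad, forces in N, time in s.
With the tool pointing down it reaches from about 0.35 to 0.775 m from the base axis. Payload 7.3 kg.
Tool frame: the origin (TCP) lies on the mounting face of the last link; the fingertips stand 178 mm ahead of it and the grasp point (between the pads) lies 159 mm ahead of it (robot.tcp_to_tips is the distance from the TCP to the fingertips, in m); z points along the fingers, y is the direction in which the jaws open and shut (so a half turn about z gives the same grasp; the last joint's range is limited). The gripper opens to 92 mm and grips with 3 to 60 N. Pads are 19 mm wide; open, the fingers measure 130 mm over their backs; the gripper's body (75 mm by 190 mm) begins 47 mm behind the grasp point.
Start: joints at [-1.363, 0.342, 1.524, -0, 1.275, -0.146], TCP at [0.182, -0.492, 0.405] pointing down, gripper open.
Joint ranges: [-2.53, 2.53], [-0.77, 2.02], [0.04, 2.7], [-1, 4.14], [0.28, 2.66], [-3.11, 3.11]. Speed limits (rad/s): [2.57, 2.57, 3.14, 3.14, 3.14, 3.14].

INTERFACE

Orientations are given as [roll, pitch, yaw] about the fixed x, y, z axes, in that order (R = Rz(yaw) Ry(pitch) Rx(roll)).
In Python, from cell import robot, viewer gives the robot as it stands.
- The arm moves only by the shell command python3 -m creep 'ROWS' [OPENING] [FORCE]. ROWS is JSON, a list that holds one entry, the list of rows, each a list of 6 numbers: the shift along the world's x, y, z in mm, then the turn, a rotation vector about the world's x, y, z in degrees. A call has 1 to 5 rows; each row shifts and turns the pose as measured when the row begins; what a row does not reach is not made up. A row lasts 1/12 s, in which the tool goes at most 41.7 mm and 7.16 degrees, less where a joint would pass 70% of its speed; a pose out of reach is approached as far as the arm can. A call with a gripper value outside its range is refused whole. OPENING is the closure, from -1 (fully open) to 1 (shut), set as the call begins (- or left out, the last holds). The fingers move at their own pace and stop on an object; FORCE is the grip in N (left out, the last holds). Time passes only in rows, so rows that do not move let the fingers close. It gives the time, the measured TCP pose, the force and the opening at its end, in the units of the state.
- robot.observe(): the state, without advancing time (a new reading comes with each control period).
- viewer.read_camera(name): name is "scene" or "top"; returns the picture (420x560x3 uint8, blue, green, red); there is no depth.
- viewer.camera_model(name): a dict with "fx", "fy", "cx", "cy" (pixels), "pose" (4x4, takes a point from camera to world coordinates). Camera axes: x right, y up, looking along -z (the intrinsics and any distortion apply to the point x, -y, -z); pixel columns grow to the right and rows downward; lengths in m; the calibration is good to about 2 mm. A picture is of the moment at which its call begins. camera_model takes no time and is no camera call.
- robot.hand_in(): hands the job in, once; it reports no verdict.
The state is a dict: "time": time; "qpos": joint angles; "qvel": joint speeds; "joint_efforts": joint torques, N m; "tool_pos": TCP position; "tool_rot": TCP orientation; "contact_force": force on the tool from outside, world axes, zero at the start; "torque": the same for the moment, N m; "opening": finger opening in m.
Only numpy, scipy, OpenCV 4.12 (cv2) and the standard library are available. Lean on these libraries where they do the work, as an engineer would, in place of code of your own. Each camera call takes 0.05 s, during which the arm holds its last target. There are 200 camera calls.

TASK

Fit the breakaway torque wrench squarely down over the square-head bolt of the gate hinge and turn it clockwise until the joint in its handle trips and the handle stays kinked; stop there, for pressing on past the click over-tightens the bolt. Leave the tripped wrench sitting flat on the bolt, and do not disturb the other things on the bench.

Things in the scene. Friction and masses are not known exactly. Their poses are not given: they have to be found in the camera images.
- wrench: Steel breakaway torque wrench, loose on the bench, 224 mm long, 16 mm thick, 0.3 kg, balance point about 55 mm from its origin. Origin: centre of the square opening in its ring end, at the underside; x points along the neck to the handle, z up. Ring 50 mm outside; the opening goes right through, 30.5 mm square, sides parallel to x and y.
- wrench_neck (a point): Middle of the flat steel neck, the place to lift the wrench by: 42 mm from the wrench origin along its x, 8 mm above the underside. The neck is 14 mm wide and free from 25 to 54 mm; then comes the round knuckle of the breakaway joint (22 mm across, 18 mm high, pivot at 65 mm). Axes as the wrench.
- wrench_grip (a point): Point on the handle where a hand pushes: 120 mm beyond the knuckle pivot, 185 mm from the wrench origin when straight, 8 mm above the underside. x points along the handle to its free end. The handle here is a black rubber grip 20 mm wide, 16 mm high and 108 mm long, from 116 to 224 mm from the wrench origin.
- click (a joint): Breakaway joint between neck and handle, rad: 0 straight; bends only clockwise seen from above, to a stop at 0.24. Holds straight up to about 7.5 N pushed square to the handle at wrench_grip (0.9 N m at the pivot), then yields with falling force; past 0.12 it snaps over and stays at 0.24, kinked 14 degrees. Pushing on against the stop loads the bolt again.
- bolt_top (a point): Centre of the top of the square-head bolt: head 28 mm square, 18 mm tall, the upper 5.5 mm tapering to 22 mm. x, y square to its sides (quarter turns alike), z up. It stands on the flat hinge leaf, 23 mm above the bench, on which the wrench rests when home. Clockwise from above it runs down against light drag (0.3 N m) by an unseen amount, 0.1 to 0.65 rad, then is hard tight.
- bolt_strain (a joint): Elastic twist of the bolt head, rad, positive clockwise: the torque on the bolt divided by 30 N m/rad. About 0.01 while running down, about 0.046 (1.4 N m) when the wrench trips; above 0.08 (2.4 N m) the bolt is over-tightened.
- hinge_board: Pine board 150 x 200 x 18 mm fixed to the bench, with a steel hinge leaf 110 x 160 x 5 mm on it and a 16 mm hinge knuckle rod along x, 88 mm from the origin along +y, top 34 mm above the bench. Origin: centre of the underside; z up; the bolt stands 30 mm along +y. A wrench set on the bolt with its handle roughly towards the board's -y lies flat on the leaf without tipping.
- tumbler: Empty glass tumbler, 70 mm across, 95 mm tall, standing; origin at the centre of its foot. Bystander.
- hammer: Tack hammer, 250 mm long, lying; origin at mid length, handle to its -x. Bystander.
- coaster: Round dark wooden coaster, 88 mm across, 8 mm thick, lying on a 100 mm ceramic tile 8 mm thick. Bystander.
- clamp: Red plastic bar clamp, 150 mm long, 18 mm high, lying. Bystander.

How it is judged:
On the way, in this order (a step that is already met when the one before it is completed fails the run):
1. the wrench sits home on the bolt: opening within 5 mm of the bolt's axis, underside within 3.5 mm of the leaf, level, not tripped (horizontal distance between wrench and bolt_top below 0.005 m and z of wrench in the frame of bolt_top below -0.0145 m and angle between wrench's own z axis and vertical below 0.1 rad and value of joint click below 0.1 rad), for 0.2 s.
2. the bolt is drawn tight (more than 0.9 N m) by the wrench sitting on it (horizontal distance between wrench and bolt_top below 0.005 m and z of wrench in the frame of bolt_top below -0.0145 m and angle between wrench's own z axis and vertical below 0.1 rad and value of joint bolt_strain above 0.03 rad), for 0.05 s.
3. the breakaway joint has tripped (past 0.18 rad) with the wrench on the bolt (horizontal distance between wrench and bolt_top below 0.005 m and z of wrench in the frame of bolt_top below -0.0145 m and angle between wrench's own z axis and vertical below 0.1 rad and value of joint click above 0.18 rad), for 0.1 s.
At the end, for the whole second after the job is handed in: The wrench lies at rest, tripped (joint past 0.18 rad), still home on the bolt: opening within 5 mm of the bolt's axis, underside within 3.5 mm of the hinge leaf, tilted less than 0.1 rad; nothing loads it any more (bolt strain under 0.03 rad) (all of step 3 and value of joint bolt_strain below 0.03 rad and linear speed of wrench below 0.01 m/s); the robot touches nothing.
It fails at once if the bolt is over-tightened (more than 2.4 N m) (value of joint bolt_strain above 0.08 rad).
It fails at once if the glass tumbler is disturbed (moved more than 15 mm) (distance of tumbler from where it was at the start of the episode above 0.015 m).
It fails at once if the hammer is disturbed (moved more than 15 mm) (distance of hammer from where it was at the start of the episode above 0.015 m).
It fails at once if the coaster is disturbed (moved more than 15 mm) (distance of coaster from where it was at the start of the episode above 0.015 m).
It fails at once if the red clamp is disturbed (moved more than 15 mm) (distance of clamp from where it was at the start of the episode above 0.015 m).
It also fails if it takes over 72 s, if anything falls off the work surface, if the arm or the gripper's body presses on something with over 40 N, if the wrist force passes 120 N, or if a joint passes its speed limit or range.

## Working session

There is one attempt and no reset: what is moved stays moved. The work goes in short steps, Python scripts to look and compute and a shell command to move; the robot and the scene stay as the last step left them, time stands still between calls to the robot, and variables do not carry over. Pictures are saved under pics/ and viewed, about 8 in all and at most 12, crops included, and the job is handed in when it is done.

```bash
mkdir -p pics; ls
python3 - <<'E'
from cell import robot, viewer
import cv2
for n in ("top","scene"):
    cv2.imwrite(f"pics/{n}0.png",viewer.read_camera(n)); m=viewer.camera_model(n); print(n,m)
print(robot.observe())
E
```

```text
pics
top {'fx': 403.3275930818142, 'fy': 403.3275930818142, 'cx': 282.42610351477146, 'cy': 213.41221213151263, 'pose': array([[ 0.0251353 ,  0.9829122 , -0.18235084,  0.37274087],
       [-0.99946201,  0.02086367, -0.02530626,  0.01658091],
       [-0.02106932,  0.18288882,  0.98290781,  1.20324357],
       [ 0.        ,  0.        ,  0.        ,  1.        ]])}
scene {'fx': 400.8819366696691, 'fy': 400.8819366696691, 'cx': 278.3419503254202, 'cy': 204.34439657844774, 'pose': array([[-0.173218  , -0.65950621,  0.73146913,  1.25999691],
       [ 0.9848474 , -0.10962753,  0.13437787,  0.12964036],
       [-0.00843388,  0.74366213,  0.66850243,  0.68527995],
       [ 0.        ,  0.        ,  0.        ,  1.        ]])}
{'time': 0.1, 'qpos': array([-1.36302690e+00,  3.42655631e-01,  1.52488941e+00,  1.13512840e-05,
        1.27535961e+00, -1.46013069e-01]), 'qvel': array([ 0.00086686,  0.00019437, -0.00325057, -0.00115887,  0.00075044,
        0.00122038]), 'joint_efforts': array([ 9.64978717e-04, -4.32006598e+01, -2.44693154e+01,  7.18473201e-02,
        5.25663374e-02, -6.28072894e-05]), 'tool_pos': array([ 0.18187959, -0.49237707,  0.40412414]), 'tool_rot': array([-3.14029620e+00, -2.01628525e-04,  3.53779055e-01]), 'contact_force': array([1.1087002 , 0.64609533, 0.03999335]), 'torque': array([-0.03005946, -0.01297511, -0.01007005]), 'opening': 0.09171795418498958}
```

View pics/top0.png

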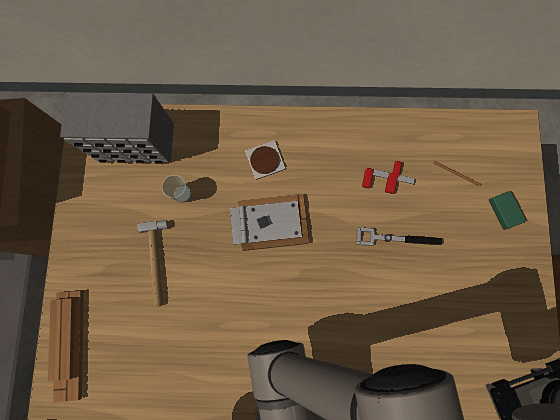

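View pics/scene0.png

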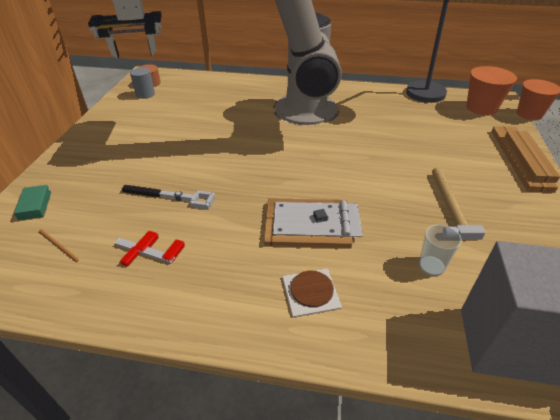

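```bash
cat > h.py <<'E'
import numpy as np, cv2
from cell import robot, viewer
def w(n,u,v,z):
    m=viewer.camera_model(n);P=np.array(m["pose"])
    d=P[:3,:3]@np.array([(u-m["cx"])/m["fx"],-(v-m["cy"])/m["fy"],-1])
    o=P[:3,3]; return (o+d*(z-o[2])/d[2])[:2]
def px(n,p):
    m=viewer.camera_model(n);P=np.array(m["pose"]); c=P[:3,:3].T@(np.array(p)-P[:3,3])
    return m["cx"]+m["fx"]*c[0]/-c[2], m["cy"]-m["fy"]*c[1]/-c[2]
E
python3 - <<'E'
from h import *
t=cv2.imread("pics/top0.png");s=cv2.imread("pics/scene0.png")
def crop(i,u,v,W,H,k): return cv2.resize(i[v:v+H,u:u+W],None,fx=k,fy=k,interpolation=cv2.INTER_CUBIC)
a=np.hstack([crop(t,352,218,100,36,4),crop(t,225,190,100,36*1,4)])
b=np.hstack([crop(t,240,200,50,50,8),crop(t,352,218,50,50,8)])
c=np.hstack([crop(s,115,175,100,40,4),crop(s,265,195,100,40,4)])
i=np.vstack([b,c]);print(i.shape);cv2.imwrite("pics/c0.png",i)
E
```

```text
(560, 800, 3)
```

View pics/c0.png

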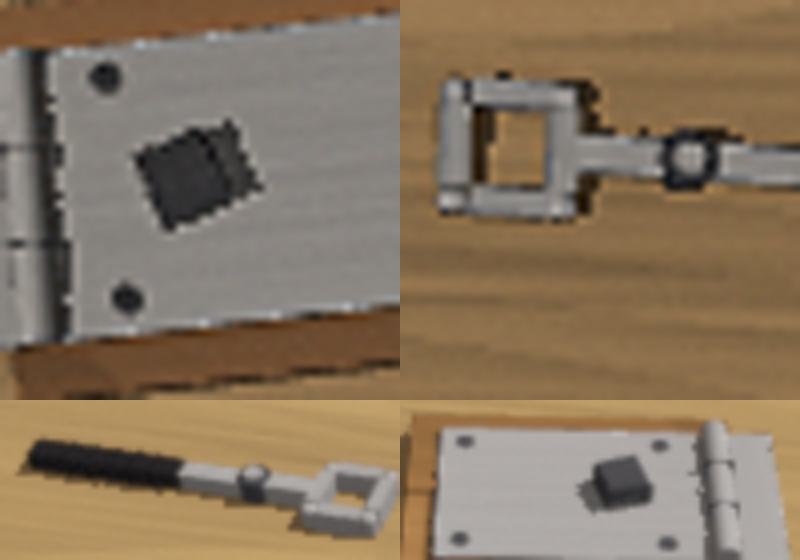

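```bash
cat > fit.py <<'E'
from h import *
from scipy.optimize import differential_evolution as DE
def hull(n,P,shape,k=8):
    q=np.array([px(n,p) for p in P]); h=cv2.convexHull(np.round(q*16).astype(np.int32))
    m=np.zeros(shape,np.uint8); cv2.fillConvexPoly(m,h,255,cv2.LINE_AA,4); return m/255.
def sq(x,y,a,s,z):
    c,si=np.cos(a),np.sin(a); return [(x+c*u-si*v,y+si*u+c*v,z) for u,v in ((s,s),(s,-s),(-s,-s),(-s,s))]
def bolt(x,y,a,n,sh):
    return hull(n,sq(x,y,a,.014,.023)+sq(x,y,a,.014,.0355)+sq(x,y,a,.011,.041),sh)
def inner(x,y,a,n,sh): # bright ring: outside hull minus visible hole
    o=hull(n,sq(x,y,a,.025,0)+sq(x,y,a,.025,.016),sh)
    return np.clip(o-np.minimum(hull(n,sq(x,y,a,.01525,0),sh),hull(n,sq(x,y,a,.01525,.016),sh)),0,1)
def fit(model,masks,x0,a0):
    c={}
    def cost(p): return sum(np.abs(model(*p,n,m.shape)-m)[W].sum() for n,(m,W) in masks.items())
    r=DE(cost,[(x0[0]-.012,x0[0]+.012),(x0[1]-.012,x0[1]+.012),(a0-.4,a0+.4)],seed=1,maxiter=40,popsize=10,tol=1e-3)
    return r.x,r.fun
E
python3 - <<'E'
from fit import *
I={n:cv2.imread(f"pics/{n}0.png") for n in("top","scene")}
G={n:cv2.cvtColor(i,cv2.COLOR_BGR2GRAY).astype(float) for n,i in I.items()}
b0=w("top",262.7,222.5,.038); r0=w("top",365.5,236.3,.01); e=w("top",442,241,.01)
ring_ang=np.arctan2(*(e-r0)[::-1]); print(b0,r0,e,np.linalg.norm(e-r0),ring_ang)
for n,(u,v) in {"top":(262,222),"scene":(319,215)}.items(): print(n,G[n][v-7:v+9,u-8:u+12].astype(int))
for names in (("top",),("scene",),("top","scene")):
    mb,mr={},{}
    for n in names:
        u,v=map(int,px(n,(*b0,.035))); W=np.zeros(G[n].shape,bool); W[v-14:v+15,u-14:u+15]=1
        mb[n]=(np.clip((85-G[n])/30,0,1),W)
        u,v=map(int,px(n,(*r0,.01))); W=np.zeros(G[n].shape,bool); W[v-16:v+17,u-16:u+17]=1
        sat=cv2.cvtColor(I[n],cv2.COLOR_BGR2HSV)[...,1].astype(float)
        neck=hull(n,[(r0[0]+np.cos(ring_ang)*d-np.sin(ring_ang)*s,r0[1]+np.sin(ring_ang)*d+np.cos(ring_ang)*s,z) for d in(.027,.09) for s in(-.014,.014) for z in (0,.018)],G[n].shape)>.1
        mr[n]=(np.clip((80-sat)/40,0,1),W&~neck)
    print(names,fit(bolt,mb,b0,-1.18),fit(inner,mr,r0,ring_ang))
E
```

```text
[0.56061548 0.10370044] [ 0.53032517 -0.20079303] [ 0.52141444 -0.4251125 ] 0.22449637685012133 -1.6104988614741333
top [[130 133 131 132 130 132 131 134 135 134 138 139 139 134  48 135 135 131
  131 130]
 [132 130 132 132 133 133 137 137 139  60  29  69  51  51  52  52 139 131
  132 129]
 [131 131 133 138 137 140 137  70  35  41  45  11  59  58  56  56 142 135
  132 133]
 [131 134 134 136  64  75  34  45  46  46  51  50  33  64  60  63 141 137
  133 132]
 [135 134 102  47  41  46  50  46  49  50  51  51  16  63  61  55  56 141
  133 132]
 [132 135 139  27  44  46  47  47  49  53  47  50  45  40  63  60  61 145
  140 138]
 [129 134 135  84  42  47  50  51  48  48  53  52  57  39  65  62  54  58
  140 132]
 [133 136 140 111  44  45  52  51  49  51  53  53  48  45  38  60  53  57
  135 131]
 [133 133 133 140  88  43  50  54  48  50  48  52  49  48  35  60  53  60
   60 137]
 [129 129 132 132  83  36  45  49  49  48  49  49  47  46  46  69  70 151
  146 137]
 [134 133 134 141 145  39  45  50  49  50  46  43  40  45  52 150 144 138
  134 134]
 [137 134 136 137 140  91  40  47  47  49  40
[... 2309 characters left out ...]
     ~~~^^^^^^^^^^^^^^^^^^^^^^^^^^^^^^^^^^^^^^^^^^^^^^^^^^^^^^^^^^^^^^^^^^^^^
  File "fit.py", line 15, in <genexpr>
    def cost(p): return sum(np.abs(model(*p,n,m.shape)-m)[W].sum() for n,(m,W) in masks.items())
                                   ~~~~~^^^^^^^^^^^^^^
  File "fit.py", line 9, in bolt
    return hull(n,sq(x,y,a,.014,.023)+sq(x,y,a,.014,.0355)+sq(x,y,a,.011,.041),sh)
  File "fit.py", line 4, in hull
    q=np.array([px(n,p) for p in P]); h=cv2.convexHull(np.round(q*16).astype(np.int32))
                ~~^^^^^
  File "h.py", line 8, in px
    m=viewer.camera_model(n);P=np.array(m["pose"]); c=P[:3,:3].T@(np.array(p)-P[:3,3])
ValueError: time passes only in moves, steps and waits
```

```bash
python3 - <<'E'
import re,json
from cell import viewer
M={n:{k:(v.tolist() if hasattr(v,'tolist') else v) for k,v in viewer.camera_model(n).items()} for n in("top","scene")}
json.dump(M,open("cam.json","w"))
s=open("h.py").read().replace("viewer.camera_model(n)","M[n]").replace("def w(","import json\nM=json.load(open('cam.json'))\ndef w(",1)
open("h.py","w").write(s)
E
cat > run.py <<'E'
from fit import *
I={n:cv2.imread(f"pics/{n}0.png") for n in("top","scene")}
G={n:cv2.cvtColor(i,cv2.COLOR_BGR2GRAY).astype(float) for n,i in I.items()}
b0=w("top",262.7,222.5,.038); r0=w("top",365.5,236.3,.01); ra=-1.61
for names in (("top",),("scene",),("top","scene")):
    mb,mr={},{}
    for n in names:
        u,v=map(int,px(n,(*b0,.035))); W=np.zeros(G[n].shape,bool); W[v-14:v+15,u-14:u+15]=1
        mb[n]=(cv2.medianBlur((G[n]<{"top":54.5,"scene":82}[n]).astype(np.uint8)*255,3)/255.,W)
        u,v=map(int,px(n,(*r0,.01))); W=np.zeros(G[n].shape,bool); W[v-16:v+17,u-16:u+17]=1
        sat=cv2.cvtColor(I[n],cv2.COLOR_BGR2HSV)[...,1].astype(float)
        neck=hull(n,[(r0[0]+np.cos(ra)*d-np.sin(ra)*s,r0[1]+np.sin(ra)*d+np.cos(ra)*s,z) for d in(.027,.09) for s in(-.014,.014) for z in (0,.018)],G[n].shape)>.1
        mr[n]=(np.clip((80-sat)/40,0,1),W&~neck)
    print(names,fit(bolt,mb,b0,-1.18),fit(inner,mr,r0,ra))
E
time python3 run.py
```

```text
('top',) (array([ 0.56440919,  0.10402338, -1.03942897]), np.float64(37.67843137254902)) (array([ 0.53179223, -0.20203665, -1.60496558]), np.float64(79.21372549019608))
('scene',) (array([ 0.56544759,  0.10094581, -1.36735951]), np.float64(65.84313725490196)) (array([ 0.52998565, -0.20509896, -1.61022305]), np.float64(65.02058823529411))
('top', 'scene') (array([ 0.56353953,  0.10187256, -1.2440952 ]), np.float64(109.0078431372549)) (array([ 0.53191572, -0.20264596, -1.62346121]), np.float64(157.21078431372547))
real	0m57.202s
user	0m32.654s
sys	0m24.965s
```

```bash
R='[[[29,21,-12,0,0,5.6],[29,21,-12,0,0,5.6],[29,21,-12,0,0,5.6],[29,21,-12,0,0,5.6],[29,21,-12,0,0,5.6]]]'; python3 -m creep '[[[29,21,-12,0,0,5.6],[29,21,-12,0,0,5.6],[29,21,-12,0,0,5.6],[29,21,-12,0,0,5.6],[29,21,-12,0,0,5.6]]]' -0.2 40; python3 -m creep '[[[29,21,-12,0,0,5.6],[29,21,-12,0,0,5.6],[29,21,-12,0,0,5.6],[29,21,-12,0,0,5.6],[29,21,-12,0,0,5.6]]]'
```

```text
time: 0.52
tool_pos: [0.326, -0.3877, 0.3428]
tool_rot: [3.138, 0.003, 0.849]
contact_force: [0.4, -0.4, 0.8]
opening: 0.0633
time: 0.93
tool_pos: [0.4766, -0.2758, 0.2786]
tool_rot: [3.141, 0.002, 1.362]
contact_force: [0.5, -0.5, -0.4]
opening: 0.0549
```

```bash
python3 -m creep '[[[27,15,-10,0,0,5],[26,15,-10,0,0,4.6],[0,0,0,0,0,0]]]'
python3 - <<'E'
from h import *
t=viewer.read_camera("top");s=viewer.read_camera("scene")
cv2.imwrite("pics/top1.png",t);cv2.imwrite("pics/scene1.png",s)
c=lambda i,u,v,W,H,k: cv2.resize(i[v:v+H,u:u+W],None,fx=k,fy=k,interpolation=cv2.INTER_CUBIC)
cv2.imwrite("pics/c1.png",np.hstack([c(t,340,190,100,140,4),c(s,120,80,100,140,4)]))
p=robot.observe();print(p["tool_pos"],p["tool_rot"])
E
```

```text
time: 1.18
tool_pos: [0.5352, -0.2386, 0.2538]
tool_rot: [-3.139, -0.002, 1.548]
contact_force: [-1.2, 0.7, -0.3]
opening: 0.055
[ 0.53262509 -0.24090914  0.25502972] [-3.13785131e+00 -6.87571100e-04  1.54229005e+00]
```

View pics/c1.png

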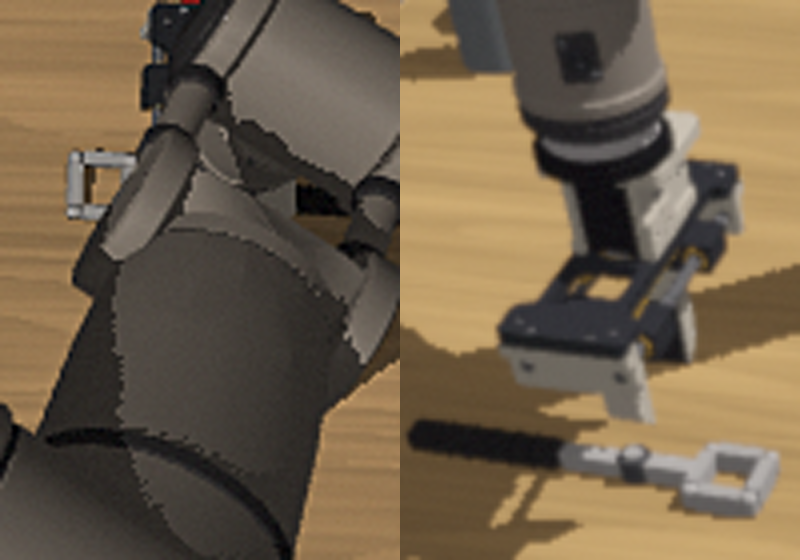

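```bash
python3 -m creep '[[[-2,-4,-28,0,0,0],[0,0,-25,0,0,0],[0,0,-14,0,0,0],[0,0,-5,0,0,0],[0,0,0,0,0,0]]]'
```

```text
time: 1.7
tool_pos: [0.527, -0.2492, 0.1839]
tool_rot: [-3.141, 0.003, 1.532]
contact_force: [-0.3, 0.7, 0.0]
opening: 0.0547
```

```bash
python3 -m creep '[[[2,5,-2,0,0,0],[0,0,0,0,0,0]]]'; python3 -m creep '[[[0,0,0,0,0,0],[0,0,0,0,0,0],[0,0,0,0,0,0],[0,0,0,0,0,0],[0,0,0,0,0,0]]]' 1 40
```

```text
time: 1.87
tool_pos: [0.5283, -0.2455, 0.1833]
tool_rot: [3.141, 0.004, 1.528]
contact_force: [-0.0, 0.2, -1.1]
opening: 0.0554
time: 2.28
tool_pos: [0.5292, -0.2461, 0.1873]
tool_rot: [3.136, 0.007, 1.528]
contact_force: [0.8, 0.2, 0.2]
opening: 0.0266
```

```bash
python3 -m creep '[[[0,0,0,0,0,0],[0,0,0,0,0,0],[0,0,20,0,0,0],[0,0,30,0,0,0],[0,0,25,0,0,0]]]'
python3 - <<'E'
from h import *
t=viewer.read_camera("top");s=viewer.read_camera("scene")
cv2.imwrite("pics/top2.png",t);cv2.imwrite("pics/scene2.png",s)
c=lambda i,u,v,W,H,k: cv2.resize(i[v:v+H,u:u+W],None,fx=k,fy=k,interpolation=cv2.INTER_CUBIC)
cv2.imwrite("pics/c2.png",np.hstack([c(t,340,200,100,100,4),c(s,120,110,100,100,4)]))
p=robot.observe();print(p["tool_pos"],p["tool_rot"],p["contact_force"],p["opening"])
E
```

```text
time: 2.7
tool_pos: [0.5267, -0.2445, 0.257]
tool_rot: [-3.133, -0.001, 1.528]
contact_force: [1.2, -0.8, -3.3]
opening: 0.0132
[ 0.52789313 -0.24512379  0.26002415] [-3.14065498e+00  3.11082597e-03  1.52847511e+00] [ 0.38345666  0.20622164 -3.55856375] 0.013217673852112533
```

View pics/c2.png

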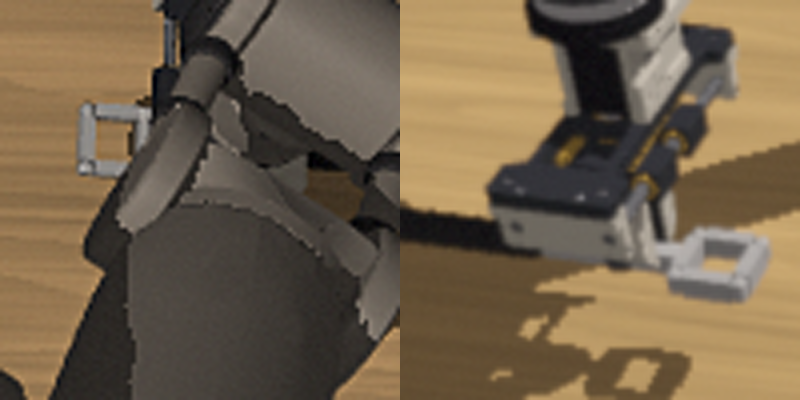

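```bash
python3 -m creep '[[[6.5,39,0,0,0,3.1],[6.5,39,0,0,0,3.1],[6.5,39,0,0,0,3.1],[6.5,39,0,0,0,3.1],[6.5,39,0,0,0,3.1]]]'; python3 -m creep '[[[6.5,39,0,0,0,3.1],[6.5,39,0,0,0,3.1],[6.5,30,0,0,0,3.1],[0,0,0,0,0,0],[0,0,0,0,0,0]]]'
```

```text
time: 3.22
tool_pos: [0.5581, -0.0518, 0.2541]
tool_rot: [-3.137, 0.004, 1.795]
contact_force: [2.0, 0.2, -3.1]
opening: 0.0131
time: 3.63
tool_pos: [0.5751, 0.07, 0.2447]
tool_rot: [-3.127, -0.003, 1.977]
contact_force: [0.2, -0.0, -5.4]
opening: 0.0135
```

```bash
python3 -m creep '[[[4,-6,3,0,0,-1],[0,0,0,0,0,0]]]'
python3 - <<'E'
from h import *
t=viewer.read_camera("top");s=viewer.read_camera("scene")
cv2.imwrite("pics/top3.png",t);cv2.imwrite("pics/scene3.png",s)
c=lambda i,u,v,W,H,k: cv2.resize(i[v:v+H,u:u+W],None,fx=k,fy=k,interpolation=cv2.INTER_CUBIC)
cv2.imwrite("pics/c3.png",np.hstack([c(t,235,195,50,60,8),c(s,285,170,50,60,8)]))
p=robot.observe();print(p["tool_pos"],p["tool_rot"],p["contact_force"],p["opening"])
E
```

```text
time: 3.8
tool_pos: [0.5786, 0.0635, 0.2454]
tool_rot: [-3.123, -0.004, 1.958]
contact_force: [1.3, -1.3, -3.6]
opening: 0.0134
[0.57796723 0.06351309 0.24509453] [-3.12170691 -0.00514195  1.95816796] [-0.51281684  0.44572542 -4.29022618] 0.013491998483308497
```

View pics/c3.png

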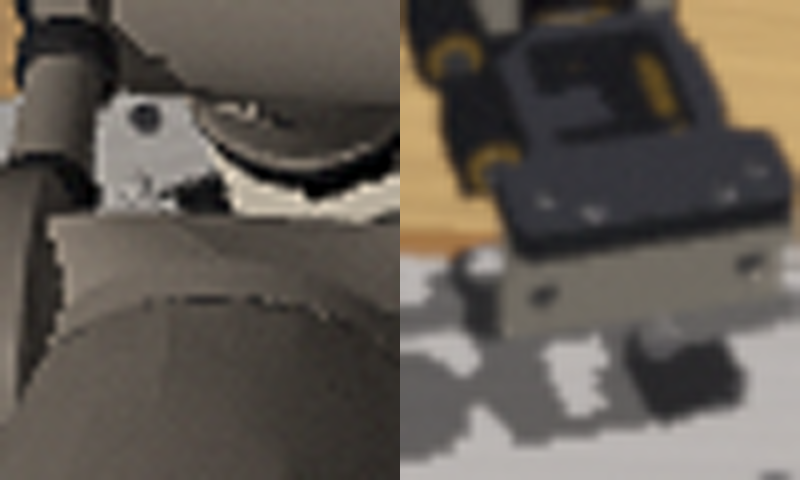

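```bash
cat > run2.py <<'E'
from fit import *
D={}
for n,(u0,v0) in {"top":(254,215),"scene":(311,208)}.items():
    g=cv2.cvtColor(cv2.imread(f"pics/{n}0.png"),cv2.COLOR_BGR2GRAY).astype(float)
    W=np.zeros(g.shape,bool); W[v0-5:v0+19,u0-6:u0+26]=1
    if n=="top":
        W[v0:v0+9,u0+12:u0+20]&=~((g[v0:v0+9,u0+12:u0+20]>50)&(g[v0:v0+9,u0+12:u0+20]<76)); m=np.clip((135-g)/85,0,1)
    else:
        W[v0+6:v0+19,u0-6:u0+4]=0; W[v0+11:v0+19,u0-6:u0+9]=0; m=np.clip((170-g)/95,0,1)
    D[n]=(m,W)
def cost(p,n):
    m,W=D[n]; return (np.abs(bolt(*p,n,m.shape)-m)[W]**2).sum()
from scipy.optimize import minimize
for a in np.arange(-1.45,-.9,.05):
    r=[]
    for n in D:
        o=[min((minimize(lambda q:cost((q[0],q[1],a),n),[.5637+d,.1025],method="Nelder-Mead",options=dict(maxiter=50,initial_simplex=[[.5637+d,.1025],[.567+d,.1025],[.5637+d,.106]])) for d in (0,.003)),key=lambda r:r.fun)][0]
        r+= [round(o.fun,2),o.x.round(4).tolist()]
    print(round(a,2),r,flush=True)
E
time python3 run2.py
```

```text
-1.45 [np.float64(22.5), [0.5652, 0.1026], np.float64(23.3), [0.5679, 0.101]]
-1.4 [np.float64(20.86), [0.5641, 0.1028], np.float64(21.29), [0.5677, 0.1015]]
-1.35 [np.float64(19.28), [0.5643, 0.1033], np.float64(19.32), [0.5676, 0.1011]]
-1.3 [np.float64(17.41), [0.5646, 0.1032], np.float64(18.38), [0.5679, 0.1017]]
-1.25 [np.float64(16.43), [0.5644, 0.1032], np.float64(16.64), [0.5672, 0.1015]]
-1.2 [np.float64(15.32), [0.5644, 0.1035], np.float64(15.95), [0.5674, 0.1014]]
-1.15 [np.float64(14.65), [0.5648, 0.1034], np.float64(15.6), [0.5672, 0.1012]]
-1.1 [np.float64(14.52), [0.5646, 0.1035], np.float64(15.28), [0.5677, 0.1008]]
-1.05 [np.float64(15.68), [0.5646, 0.1034], np.float64(14.98), [0.567, 0.101]]
-1.0 [np.float64(16.72), [0.5646, 0.1039], np.float64(15.42), [0.5673, 0.1003]]
-0.95 [np.float64(18.94), [0.5646, 0.1037], np.float64(15.97), [0.5681, 0.1005]]
real	0m3.445s
user	0m3.941s
sys	0m0.097s
```

```bash
python3 -m creep '[[[7,1,0,0.4,-1,4.2],[0,0,0,0,0,0]]]'
python3 - <<'E'
from h import *
p=robot.observe();print(p["tool_pos"],p["tool_rot"],p["contact_force"],p["torque"])
E
```

```text
time: 4.07
tool_pos: [0.585, 0.0619, 0.2449]
tool_rot: [-3.141, -0.004, 2.03]
contact_force: [-0.2, 0.2, -2.7]
opening: 0.0133
[0.58504241 0.0619441  0.24489671] [-3.14051846 -0.00437622  2.02960834] [-0.17955154  0.18507201 -2.72163009] [ 0.02703944 -0.14995292  0.00676972]
```

```bash
python3 -m creep '[[[0,2.8,-6,0,0,0],[0,0,-6,0,0,0],[0,0,0,0,0,0]]]';python3 -m creep '[[[0,0,-3,0,0,0],[0,0,0,0,0,0]]]';python3 -m creep '[[[0,0,-3,0,0,0],[0,0,0,0,0,0]]]'; python3 -m creep '[[[0,0,-3,0,0,0],[0,0,0,0,0,0]]]'
```

```text
time: 4.32
tool_pos: [0.5845, 0.0625, 0.2319]
tool_rot: [-3.139, -0.004, 2.021]
contact_force: [-0.7, -0.4, -3.8]
opening: 0.0133
time: 4.48
tool_pos: [0.584, 0.0621, 0.2279]
tool_rot: [-3.137, -0.005, 2.019]
contact_force: [-0.9, -0.7, -4.6]
opening: 0.0133
time: 4.65
tool_pos: [0.5839, 0.0621, 0.2245]
tool_rot: [-3.137, -0.005, 2.018]
contact_force: [0.2, 1.1, -2.9]
opening: 0.0132
time: 4.82
tool_pos: [0.5844, 0.0622, 0.2218]
tool_rot: [-3.139, -0.004, 2.018]
contact_force: [-0.1, 0.5, -4.0]
opening: 0.0131
```

```bash
python3 -m creep '[[[0.5,2.5,0,0,0,0.5],[0,0,-2,0,0,0]]]';python3 -m creep '[[[0,0,-3,0,0,0],[0,0,0,0,0,0]]]';python3 -m creep '[[[0,0,-3,0,0,0],[0,0,0,0,0,0]]]'
```

```text
time: 4.98
tool_pos: [0.5854, 0.0634, 0.2206]
tool_rot: [-3.139, -0.0, 2.028]
contact_force: [-0.0, -0.3, -3.2]
opening: 0.0131
time: 5.15
tool_pos: [0.5859, 0.063, 0.218]
tool_rot: [-3.14, 0.001, 2.029]
contact_force: [1.7, -2.9, -2.6]
opening: 0.013
time: 5.32
tool_pos: [0.5862, 0.0627, 0.2151]
tool_rot: [-3.141, 0.003, 2.029]
contact_force: [0.4, -4.0, -6.1]
opening: 0.0134
```

```bash
python3 -m creep '[[[0,-0.8,-3,0,0,0],[0,0,0,0,0,0]]]';python3 -m creep '[[[0,0,-3,0,0,0],[0,0,0,0,0,0]]]';python3 -m creep '[[[0,0,-2,0,0,0],[0,0,0,0,0,0]]]'
```

```text
time: 5.48
tool_pos: [0.5862, 0.062, 0.2115]
tool_rot: [-3.141, 0.002, 2.029]
contact_force: [1.3, -1.9, -5.0]
opening: 0.013
time: 5.65
tool_pos: [0.5862, 0.0621, 0.2111]
tool_rot: [3.141, 0.003, 2.029]
contact_force: [0.8, -1.9, -5.4]
opening: 0.0133
time: 5.82
tool_pos: [0.5861, 0.0622, 0.2109]
tool_rot: [3.14, 0.003, 2.029]
contact_force: [1.7, -1.9, -5.3]
opening: 0.0131
```

```bash
python3 -m creep '[[[0,0,-5,0,0,0]]]';python3 -m creep '[[[0,0,-5,0,0,0],[0,0,0,0,0,0]]]'; python3 -m creep '[[[0,0,0,0,0,0],[0,0,0,0,0,0],[0,0,0,0,0,0],[0,0,0,0,0,0]]]' -0.3
```

```text
time: 5.9
tool_pos: [0.5861, 0.0622, 0.2101]
tool_rot: [3.139, 0.004, 2.03]
contact_force: [-21.4, -4.7, 59.0]
opening: 0.0134
time: 6.07
tool_pos: [0.5855, 0.0624, 0.2117]
tool_rot: [3.138, 0.006, 2.031]
contact_force: [0.3, -0.3, -8.6]
opening: 0.0133
time: 6.4
tool_pos: [0.5855, 0.0634, 0.2115]
tool_rot: [3.136, 0.005, 2.031]
contact_force: [0.4, -0.2, -0.1]
opening: 0.0354
```

```bash
python3 -m creep '[[[0,0,15,0,0,0],[0,0,30,0,0,0],[0,0,30,0,0,0],[10,0,10,0,0,0],[30,-20,0,0,0,0]]]';python3 -m creep '[[[30,-25,0,0,0,0],[30,-30,0,0,0,0],[0,-40,0,0,0,0],[0,-40,0,0,0,0],[0,0,0,0,0,0]]]' 1
python3 - <<'E'
from h import *
t=viewer.read_camera("top");s=viewer.read_camera("scene")
cv2.imwrite("pics/top4.png",t);cv2.imwrite("pics/scene4.png",s)
c=lambda i,u,v,W,H,k: cv2.resize(i[v:v+H,u:u+W],None,fx=k,fy=k,interpolation=cv2.INTER_CUBIC)
cv2.imwrite("pics/c4.png",np.hstack([c(t,230,160,130,120,3),c(s,220,150,130,120,3)]))
E
```

```text
time: 6.82
tool_pos: [0.6221, 0.0471, 0.2951]
tool_rot: [-3.136, -0.004, 2.034]
contact_force: [1.2, 0.9, 0.2]
opening: 0.0601
time: 7.23
tool_pos: [0.6882, -0.0928, 0.2935]
tool_rot: [-3.141, -0.002, 2.039]
contact_force: [-0.0, 0.2, 0.8]
opening: 0.0309
```

View pics/c4.png

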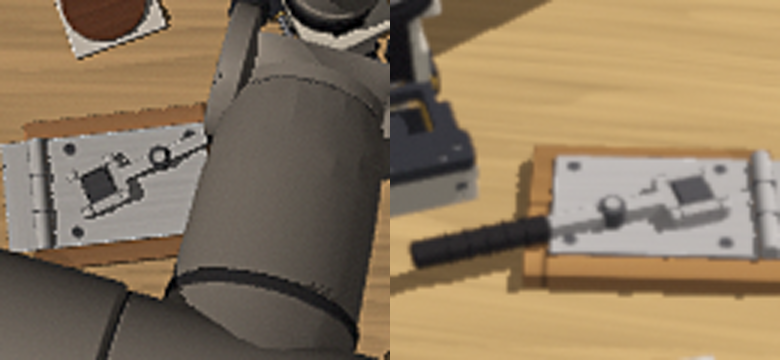

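```bash
cat > chk.py <<'E'
import sys
from cell import robot
import numpy as np
p=robot.observe(); f=np.hypot(*p["contact_force"][:2]); print("F",round(float(f),2))
sys.exit(f>float(sys.argv[1]))
E
python3 - <<'E'
from h import *
for u,v in ((481,243),(420,256)): print(w("scene",220+(u-390)/3,150+v/3,.034))
print(w("top",230+160/3,160+156/3,.04))
b=np.array([.566,.1025])
for a in (-1.11,-1.15): print([b+d*np.array([np.cos(a),np.sin(a)]) for d in (.065,.17,.224)])
E
```

```text
[ 0.6467086  -0.04821147]
[ 0.66744407 -0.09015512]
[0.59282061 0.04397251]
[array([0.594903  , 0.04427959]), array([ 0.64159246, -0.04976878]), array([ 0.66560418, -0.09813651])]
[array([0.59255168, 0.04317034]), array([ 0.63544286, -0.05266987]), array([ 0.65750119, -0.10195912])]
```

```bash
python3 -m creep '[[[1,25,0,0,0,0],[1,26,0,0,0,0],[0,0,-30,0,0,0],[0,0,-30,0,0,0],[0,0,0,0,0,0]]]' 1
```

```text
time: 7.75
tool_pos: [0.6893, -0.0281, 0.2322]
tool_rot: [3.139, -0.007, 2.044]
contact_force: [-0.4, 0.1, -1.6]
opening: 0.0004
```

```bash
python3 -m creep '[[[0,-12,-10,0,0,-0.8],[0,0,-15,0,0,0],[0,0,-3,0,0,0],[0,0,0,0,0,0]]]'
```

```text
time: 8.08
tool_pos: [0.6898, -0.0381, 0.2051]
tool_rot: [3.138, -0.007, 2.033]
contact_force: [-0.1, 0.3, 0.5]
opening: 0.0003
```

```bash
python3 -m creep '[[[-2.7,-1.3,-2,0,0,0],[-2.7,-1.3,0,0,0,0]]]' && python3 chk.py 3 && python3 -m creep '[[[-2.7,-1.3,0,0,0,0],[-2.7,-1.3,0,0,0,0]]]'  && python3 chk.py 3 && python3 -m creep '[[[-2.7,-1.3,0,0,0,0],[0,0,0,0,0,0]]]'  && python3 chk.py 3 && python3 -m creep '[[[-2.7,-1.3,0,0,0,0],[0,0,0,0,0,0]]]'  && python3 chk.py 3
```

```text
time: 8.25
tool_pos: [0.6848, -0.0413, 0.2048]
tool_rot: [3.136, -0.005, 2.032]
contact_force: [-0.1, -0.7, -0.3]
opening: 0.0004
F 0.72False
```

```bash
sed -i 's/sys.exit(\(.*\))$/sys.exit(int(\1))/' chk.py; python3 -m creep '[[[-2.7,-1.3,0,0,0,0],[-2.7,-1.3,0,0,0,0]]]'  && python3 chk.py 3 && python3 -m creep '[[[-2.7,-1.3,0,0,0,0],[0,0,0,0,0,0]]]'  && python3 chk.py 3 && python3 -m creep '[[[-2.7,-1.3,0,0,0,0],[0,0,0,0,0,0]]]'  && python3 chk.py 3 && python3 -m creep '[[[-2.7,-1.3,0,0,0,0],[0,0,0,0,0,0]]]'  && python3 chk.py 3
```

```text
time: 8.42
tool_pos: [0.6792, -0.0447, 0.2068]
tool_rot: [3.134, -0.004, 2.032]
contact_force: [-0.5, -0.3, 0.4]
opening: 0.0004
F 0.56
time: 8.58
tool_pos: [0.6759, -0.0468, 0.2082]
tool_rot: [3.133, -0.003, 2.031]
contact_force: [0.4, -0.5, -0.8]
opening: 0.0003
F 0.59
time: 8.75
tool_pos: [0.6729, -0.0485, 0.2089]
tool_rot: [3.132, -0.002, 2.031]
contact_force: [0.2, -0.1, 0.8]
opening: 0.0006
F 0.22
time: 8.92
tool_pos: [0.67, -0.0499, 0.2091]
tool_rot: [3.132, -0.002, 2.031]
contact_force: [0.0, -0.3, 0.7]
opening: 0.0007
F 0.31
```

```bash
python3 -m creep '[[[-1,-0.5,-4,0,0,0],[0,0,-2,0,0,0]]]'; python3 chk.py 3 && python3 -m creep '[[[-2.7,-1.3,-0.5,0,0,0],[0,0,0,0,0,0]]]'  && python3 chk.py 1.3 && python3 -m creep '[[[-2.7,-1.3,-0.5,0,0,0],[0,0,0,0,0,0]]]'  && python3 chk.py 1.3 && python3 -m creep '[[[-2.7,-1.3,-0.5,0,0,0],[0,0,0,0,0,0]]]'  && python3 chk.py 1.3
```

```text
time: 9.08
tool_pos: [0.669, -0.0504, 0.2033]
tool_rot: [3.131, -0.001, 2.031]
contact_force: [-0.4, -1.3, -0.1]
opening: 0.0004
F 1.36
time: 9.25
tool_pos: [0.6664, -0.0516, 0.2022]
tool_rot: [3.13, -0.001, 2.031]
contact_force: [0.5, -0.2, -0.9]
opening: 0.0003
F 0.49
time: 9.42
tool_pos: [0.6639, -0.0528, 0.2018]
tool_rot: [3.128, -0.001, 2.031]
contact_force: [0.8, 0.3, -0.2]
opening: 0.0004
F 0.88
time: 9.58
tool_pos: [0.6613, -0.054, 0.2018]
tool_rot: [3.127, 0.0, 2.031]
contact_force: [0.6, 0.3, 0.4]
opening: 0.0003
F 0.62
```

Run:
```python
from h import *
t=viewer.read_camera("top");s=viewer.read_camera("scene")
cv2.imwrite("pics/top5.png",t);cv2.imwrite("pics/scene5.png",s)
c=lambda i,u,v,W,H,k: cv2.resize(i[v:v+H,u:u+W],None,fx=k,fy=k,interpolation=cv2.INTER_CUBIC)
cv2.imwrite("pics/c5.png",np.hstack([c(t,230,160,100,120,4),c(s,220,150,100,120,4)]))
```

```text
(no output)
```

View pics/c5.png

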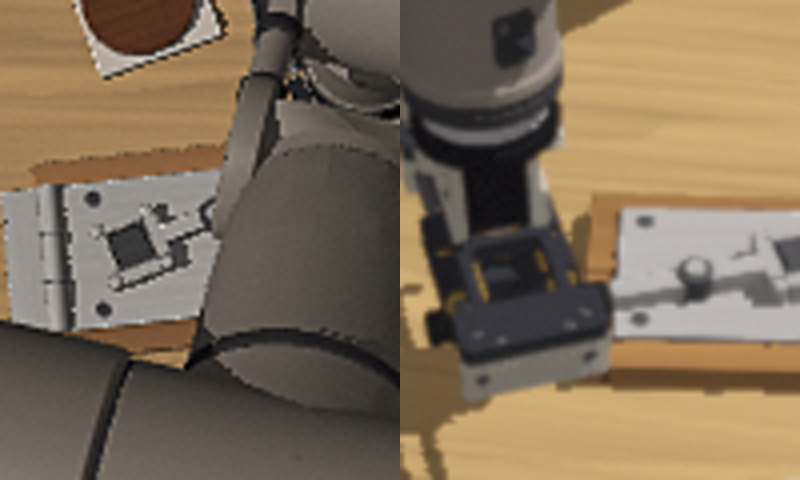

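```bash
cat > kn.py <<'E'
from h import *
import sys
# knuckle of the wrench tracked in the scene view; prints bearing change from picture 4
T=cv2.resize(cv2.imread("pics/scene4.png")[210:226,286:302],None,fx=4,fy=4,interpolation=cv2.INTER_CUBIC)
s=cv2.imread(sys.argv[1]) if len(sys.argv)>1 else viewer.read_camera("scene")
S=cv2.resize(s[190:240,270:320],None,fx=4,fy=4,interpolation=cv2.INTER_CUBIC)
r=cv2.matchTemplate(S,T,cv2.TM_CCOEFF_NORMED); _,v,_,l=cv2.minMaxLoc(r)
u,vv=270+l[0]/4+7.5,190+l[1]/4+8.5
p=w("scene",u,vv,.04); print("knuckle",round(v,2),(u,vv),p.round(4),"bearing",round(float(np.arctan2(p[1]-.1011,p[0]-.5672)),3))
E
python3 kn.py pics/scene4.png; python3 kn.py pics/scene5.png
```

```text
knuckle 1.0 (293.5, 218.5) [0.5965 0.0431] bearing -1.104
knuckle 0.99 (293.25, 217.75) [0.5941 0.0421] bearing -1.143
```

```bash
python3 -m creep '[[[-2.5,-1.6,-0.4,0,0,-0.95],[-2.5,-1.6,-0.4,0,0,-0.95],[0,0,0,0,0,0]]]' && python3 chk.py 3  && python3 -m creep '[[[-2.45,-1.7,-0.4,0,0,-0.95],[-2.45,-1.7,-0.4,0,0,-0.95],[0,0,0,0,0,0]]]' && python3 chk.py 3 && python3 -m creep '[[[-2.4,-1.75,-0.4,0,0,-0.95],[-2.4,-1.75,-0.4,0,0,-0.95],[0,0,0,0,0,0]]]' && python3 chk.py 3; python3 kn.py
```

```text
time: 9.93
tool_pos: [0.6567, -0.0566, 0.2017]
tool_rot: [3.124, 0.0, 1.994]
contact_force: [2.4, 2.0, 0.3]
opening: 0.0005
F 3.1
knuckle 0.99 (293.0, 217.25) [0.5925 0.0413] bearing -1.17
```

```bash
python3 -m creep '[[[-2.4,-1.7,-0.4,0,0,-0.95],[0,0,0,0,0,0]]]' && python3 chk.py 4  && python3 -m creep '[[[-2.4,-1.7,-0.4,0,0,-0.95],[0,0,0,0,0,0]]]' && python3 chk.py 4 && python3 -m creep '[[[-2.4,-1.75,-0.4,0,0,-0.95],[0,0,0,0,0,0]]]' && python3 chk.py 4; python3 kn.py
```

```text
time: 10.15
tool_pos: [0.6544, -0.0581, 0.2015]
tool_rot: [3.123, 0.0, 1.977]
contact_force: [2.4, 1.4, 1.1]
opening: 0.0007
F 2.78
time: 10.32
tool_pos: [0.6517, -0.0599, 0.2012]
tool_rot: [3.123, 0.0, 1.959]
contact_force: [1.5, 1.3, 0.6]
opening: 0.0003
F 1.97
time: 10.48
tool_pos: [0.6491, -0.0617, 0.2008]
tool_rot: [3.123, 0.0, 1.94]
contact_force: [1.8, 1.9, 1.6]
opening: 0.0006
F 2.63
knuckle 0.97 (292.75, 216.25) [0.5893 0.0402] bearing -1.223
```

```bash
python3 -m creep '[[[-2.7,-1.3,-0.3,0,0,-0.95],[-2.7,-1.3,-0.3,0,0,-0.95],[0,0,0,0,0,0]]]' && python3 chk.py 4  && python3 -m creep '[[[-2.75,-1.2,-0.3,0,0,-0.95],[-2.75,-1.2,-0.3,0,0,-0.95],[0,0,0,0,0,0]]]' && python3 chk.py 4 && python3 -m creep '[[[-2.8,-1.1,-0.3,0,0,-0.95],[-2.8,-1.1,-0.3,0,0,-0.95],[0,0,0,0,0,0]]]' && python3 chk.py 4;  python3 kn.py
```

```text
time: 10.78
tool_pos: [0.6439, -0.0643, 0.2007]
tool_rot: [3.121, 0.001, 1.904]
contact_force: [0.8, 3.2, 1.2]
opening: 0.0006
F 3.28
time: 11.03
tool_pos: [0.6381, -0.0669, 0.2005]
tool_rot: [3.119, 0.002, 1.867]
contact_force: [3.1, 4.2, 2.8]
opening: 0.0004
F 5.18
knuckle 0.97 (292.5, 215.25) [0.586  0.0392] bearing -1.275
```

```bash
python3 -m creep '[[[-2,-0.8,0,0,0,-0.6],[0,0,0,0,0,0]]]' ; python3 chk.py 9  && python3 -m creep '[[[-2,-0.8,0,0,0,-0.6],[0,0,0,0,0,0]]]' && python3 chk.py 9; python3 kn.py
```

```text
time: 11.25
tool_pos: [0.636, -0.0678, 0.2005]
tool_rot: [3.119, 0.002, 1.857]
contact_force: [2.8, 2.2, 2.9]
opening: 0.0001
F 3.55
time: 11.42
tool_pos: [0.6339, -0.0687, 0.2004]
tool_rot: [3.119, 0.002, 1.845]
contact_force: [1.3, 1.9, 2.7]
opening: 0.0003
F 2.27
knuckle 0.95 (292.5, 214.75) [0.5844 0.0389] bearing -1.301
```

```bash
python3 -m creep '[[[-2.8,-1,0,0,0,-0.95],[0,0,0,0,0,0]]]' ; python3 chk.py 4  && python3 -m creep '[[[-2.8,-1,0,0,0,-0.95],[0,0,0,0,0,0]]]' && python3 chk.py 4 &&  python3 -m creep '[[[-2.8,-0.9,0,0,0,-0.95],[0,0,0,0,0,0]]]' && python3 chk.py 4 &&  python3 -m creep '[[[-2.85,-0.8,0,0,0,-0.95],[0,0,0,0,0,0]]]' && python3 chk.py 4; python3 kn.py
```

```text
time: 11.63
tool_pos: [0.631, -0.0698, 0.2004]
tool_rot: [3.119, 0.002, 1.828]
contact_force: [2.9, 2.9, 1.5]
opening: 0.0002
F 4.13
knuckle 0.95 (292.25, 214.25) [0.5828 0.0381] bearing -1.328
```

```bash
python3 -m creep '[[[-2.8,-0.9,0,0,0,-0.95],[0,0,0,0,0,0]]]' ; python3 chk.py 5.5  && python3 -m creep '[[[-2.8,-0.9,0,0,0,-0.95],[0,0,0,0,0,0]]]' && python3 chk.py 5.5 &&  python3 -m creep '[[[-2.8,-0.9,0,0,0,-0.95],[0,0,0,0,0,0]]]' && python3 chk.py 5.5; python3 kn.py
```

```text
time: 11.85
tool_pos: [0.6281, -0.0709, 0.2003]
tool_rot: [3.119, 0.002, 1.81]
contact_force: [2.9, 1.9, 2.4]
opening: 0.0005
F 3.49
time: 12.02
tool_pos: [0.625, -0.072, 0.2003]
tool_rot: [3.119, 0.002, 1.792]
contact_force: [1.8, 2.3, 1.9]
opening: 0.0004
F 2.92
time: 12.18
tool_pos: [0.6219, -0.0731, 0.2003]
tool_rot: [3.119, 0.003, 1.774]
contact_force: [1.8, 2.7, 2.0]
opening: 0.0002
F 3.24
knuckle 0.93 (292.25, 213.5) [0.5802 0.0377] bearing -1.368
```

```bash
python3 -m creep '[[[-2.9,-0.8,0,0,0,-0.95],[-2.9,-0.8,0,0,0,-0.95],[0,0,0,0,0,0]]]' ; python3 chk.py 4.5  && python3 -m creep '[[[-2.9,-0.7,0,0,0,-0.95],[-2.9,-0.7,0,0,0,-0.95],[0,0,0,0,0,0]]]' && python3 chk.py 4.5 &&  python3 -m creep '[[[-2.95,-0.6,0,0,0,-0.95],[-2.95,-0.6,0,0,0,-0.95],[0,0,0,0,0,0]]]' && python3 chk.py 4.5; python3 kn.py
```

```text
time: 12.48
tool_pos: [0.6158, -0.0749, 0.2003]
tool_rot: [3.119, 0.003, 1.738]
contact_force: [2.4, 1.5, 0.9]
opening: 0.0007
F 2.88
time: 12.73
tool_pos: [0.6094, -0.0765, 0.2003]
tool_rot: [3.119, 0.003, 1.701]
contact_force: [1.7, 2.0, 1.9]
opening: 0.0008
F 2.61
time: 12.98
tool_pos: [0.6028, -0.078, 0.2004]
tool_rot: [3.119, 0.003, 1.664]
contact_force: [2.3, 1.6, 2.3]
opening: 0.0003
F 2.84
knuckle 0.9 (292.25, 211.5) [0.5734 0.0367] bearing -1.474
```

```bash
python3 -m creep '[[[-2.95,-0.5,0,0,0,-0.95],[-2.95,-0.5,0,0,0,-0.95],[0,0,0,0,0,0]]]' ; python3 chk.py 4.5  && python3 -m creep '[[[-3,-0.4,0,0,0,-0.95],[-3,-0.4,0,0,0,-0.95],[0,0,0,0,0,0]]]' && python3 chk.py 4.5 &&  python3 -m creep '[[[-3,-0.3,0,0,0,-0.95],[-3,-0.3,0,0,0,-0.95],[0,0,0,0,0,0]]]' && python3 chk.py 4.5; python3 kn.py
```

```text
time: 13.28
tool_pos: [0.5967, -0.0791, 0.2004]
tool_rot: [3.118, 0.003, 1.628]
contact_force: [2.7, 2.0, 1.4]
opening: 0.0009
F 3.36
time: 13.53
tool_pos: [0.5903, -0.0799, 0.2005]
tool_rot: [3.117, 0.003, 1.592]
contact_force: [3.2, 1.7, 1.4]
opening: 0.0007
F 3.62
time: 13.78
tool_pos: [0.5841, -0.0805, 0.2005]
tool_rot: [3.115, 0.004, 1.554]
contact_force: [5.2, 1.4, -0.4]
opening: 0.0007
F 5.36
knuckle 0.85 (292.75, 210.0) [0.5681 0.0371] bearing -1.557
```

```bash
python3 -m creep '[[[-2,-0.2,0,0,0,-0.6],[0,0,0,0,0,0]]]' ; python3 chk.py 7  && python3 -m creep '[[[-2,-0.2,0,0,0,-0.5],[0,0,0,0,0,0]]]' && python3 chk.py 7; python3 kn.py
```

```text
time: 14.0
tool_pos: [0.5823, -0.0806, 0.2006]
tool_rot: [3.113, 0.003, 1.542]
contact_force: [5.5, 2.5, 0.7]
opening: 0.0003
F 6.09
time: 14.17
tool_pos: [0.5808, -0.0807, 0.2007]
tool_rot: [3.11, 0.004, 1.531]
contact_force: [6.3, 2.9, -0.3]
opening: 0.0005
F 6.91
knuckle 0.83 (292.75, 209.75) [0.5672 0.037 ] bearing -1.571
```

```bash
python3 -m creep '[[[-2,-0.1,0,0,0,-0.5],[0,0,0,0,0,0]]]' ; python3 kn.py; python3 -m creep '[[[-2,-0.1,0,0,0,-0.5],[0,0,0,0,0,0]]]'; python3 kn.py
```

```text
time: 14.38
tool_pos: [0.5794, -0.0808, 0.2008]
tool_rot: [3.107, 0.004, 1.521]
contact_force: [6.6, 2.8, -0.8]
opening: 0.0006
knuckle 0.83 (292.75, 209.75) [0.5672 0.037 ] bearing -1.571
time: 14.6
tool_pos: [0.5783, -0.0809, 0.2009]
tool_rot: [3.103, 0.004, 1.511]
contact_force: [7.0, 2.7, -1.6]
opening: 0.0002
knuckle 0.82 (292.75, 209.75) [0.5672 0.037 ] bearing -1.571
```

```bash
python3 -m creep '[[[-2,-0.1,0,0,0,-0.5],[0,0,0,0,0,0]]]' ; python3 chk.py 8.6 && python3 -m creep '[[[-2,-0.1,0,0,0,-0.5],[0,0,0,0,0,0]]]' ; python3 chk.py 8.6 && python3 -m creep '[[[-2,-0.1,0,0,0,-0.5],[0,0,0,0,0,0]]]'; python3 kn.py
```

```text
time: 14.82
tool_pos: [0.5771, -0.0809, 0.201]
tool_rot: [3.099, 0.004, 1.5]
contact_force: [6.9, 2.3, -0.4]
opening: 0.0006
F 7.27
time: 14.98
tool_pos: [0.5757, -0.081, 0.201]
tool_rot: [3.096, 0.004, 1.49]
contact_force: [5.6, 2.1, -0.5]
opening: 0.0004
F 6.04
time: 15.15
tool_pos: [0.5736, -0.0812, 0.2007]
tool_rot: [3.095, 0.004, 1.48]
contact_force: [2.6, 1.3, -0.1]
opening: 0.0004
knuckle 0.83 (292.5, 210.0) [0.5682 0.0365] bearing -1.556
```

```bash
python3 -m creep '[[[-2,0,0,0,0,-0.5],[0,0,0,0,0,0]]]' ; python3 chk.py 7; python3 kn.py; python3 -c "
from h import *
cv2.imwrite('pics/s6.png',viewer.read_camera('scene'))"
```

```text
time: 15.37
tool_pos: [0.5706, -0.0813, 0.2001]
tool_rot: [3.099, 0.004, 1.47]
contact_force: [-0.6, -0.4, -0.3]
opening: 0.0004
F 0.73
knuckle 0.87 (292.0, 211.25) [0.5727 0.036 ] bearing -1.487
```

```bash
python3 -c "
from h import *
t=viewer.read_camera('top');s=cv2.imread('pics/s6.png')
c=lambda i,u,v,W,H,k: cv2.resize(i[v:v+H,u:u+W],None,fx=k,fy=k,interpolation=cv2.INTER_CUBIC)
cv2.imwrite('pics/c6.png',np.hstack([c(t,230,160,100,120,4),c(s,220,150,100,120,4)]))"
```

```text
(no output)
```

View pics/c6.png

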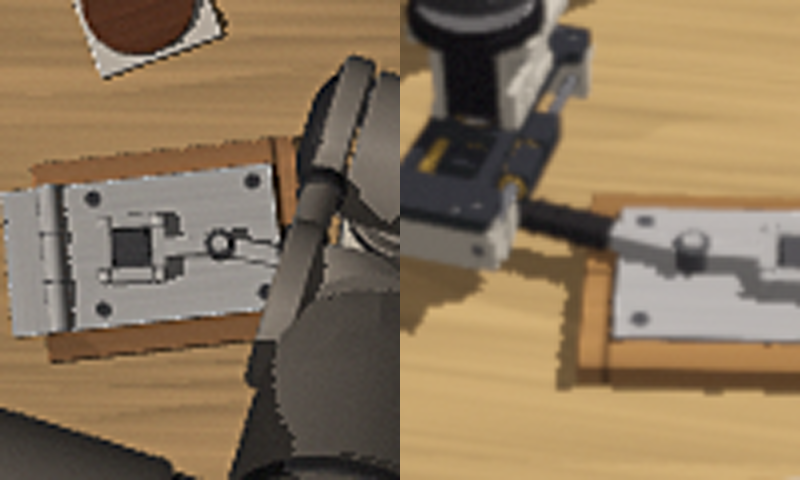

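The handle is kinked clockwise at the knuckle (right view, about (690,250)), and the ring sits square over the bolt (left view, about (132,247)). I'm backing off now.

```bash
python3 -m creep '[[[8,0,0,0,0,0],[15,0,0,0,0,0],[10,0,20,0,0,0],[0,0,35,0,0,0],[0,0,35,0,0,0]]]'; python3 -m creep '[[[0,-35,10,0,0,0],[0,-38,0,0,0,0],[0,-38,0,0,0,0],[0,-38,0,0,0,0],[0,0,0,0,0,0]]]'; python3 -c "
from h import *
t=viewer.read_camera('top');s=viewer.read_camera('scene')
cv2.imwrite('pics/top7.png',t)
c=lambda i,u,v,W,H,k: cv2.resize(i[v:v+H,u:u+W],None,fx=k,fy=k,interpolation=cv2.INTER_CUBIC)
cv2.imwrite('pics/c7.png',np.hstack([c(t,150,130,260,180,1.5),c(s,215,170,130,90,3)]))"
```

```text
time: 15.93
tool_pos: [0.6032, -0.0812, 0.2835]
tool_rot: [3.12, 0.002, 1.47]
contact_force: [0.0, -0.6, 0.2]
opening: 0.0005
time: 16.35
tool_pos: [0.6065, -0.2336, 0.3046]
tool_rot: [3.105, 0.007, 1.478]
contact_force: [0.1, 0.7, -1.2]
opening: 0.0004
```

View pics/c7.png

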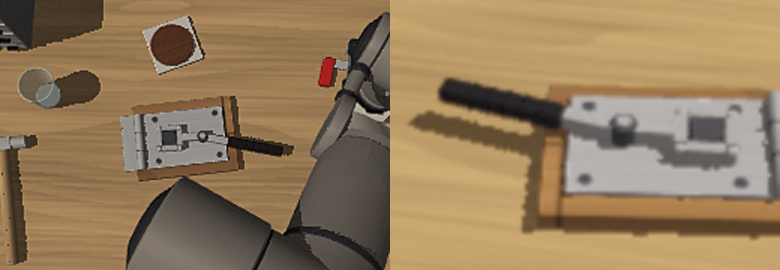

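```bash
python3 -c "
from h import *
g=w('top',150+170/1.5,130+137/1.5,.04);k=w('top',150+204/1.5,130+136.5/1.5,.04);s=w('top',150+230/1.5,130+140.5/1.5,.035);e=w('top',150+292/1.5,130+151/1.5,.035)
an=lambda d:np.arctan2(d[1],d[0]);print(an(k-g),an(e-k),an(e-s),np.linalg.norm(e-k),np.linalg.norm(k-g))
p=robot.observe();print(p['time'],p['contact_force'])"; python3 kn.py
```

```text
-1.5342597150191657 -1.7099096755935763 -1.7191411938606276 0.17318731105459184 0.06634308451138261
16.45 [0.111319   0.66480984 0.13620139]
knuckle 0.89 (292.0, 211.5) [0.5735 0.0361] bearing -1.474
```

```bash
python3 -c "
from cell import robot
print(robot.hand_in())"
```

```text
the job is handed in; nothing more can be done
None
```

The wrench is on the bolt, its handle has tripped and stays kinked, and the job was handed in at about 16.5 s. No verdict came back.

- **What I did:** I lifted the wrench by its neck and set it down square over the bolt. I then pushed the handle clockwise with the closed fingers. The bolt ran down about 0.45 rad at 2–3 N, then went tight. The push force peaked at about 7.5 N, fell, and dropped to zero as the joint snapped over. I stopped there and backed off upwards.
- **Last checks:** The pictures show the ring flat on the leaf around the bolt and the robot well clear, with about zero wrist force. The tumbler and coaster look undisturbed, as do the parts of the hammer and clamp in view; I did not measure any of them.
- **Kink angle:** Two estimates disagree. Using the neck direction from the top view gives 0.18 rad, which is right at the limit; using the tracked knuckle bearing gives 0.24 rad. I trust 0.24, because the force collapsed to zero as it does when the joint snaps fully over.
- **Rough spot:** One press while seating the wrench briefly read 59 N at the wrist. That is under the 120 N wrist limit. I took it as a sign the wrench was already home.

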